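# Turn the shaving mirror glass-out in its leaning stand

## Robot

A 6-joint arm with a two-finger parallel gripper is mounted at the origin on the work surface. World frame = base frame: x ahead of the robot, y to its left, z up, the work surface at z = 0. Lengths are in m, angles in rad, forces in N, time in s.
With the tool pointing down it reaches from about 0.25 to 0.725 m from the base axis. Payload 4 kg.
Tool frame: the origin (TCP) lies on the centre line of the jaws, within the pads' length; the fingertips stand 17 mm ahead of it and the grasp point (between the pads) lies 2 mm behind it; z points along the fingers, y is the line along which they close (so a half turn about z gives the same grasp; the last joint's range is limited). The gripper opens to 85 mm and grips with 20 to 120 N. Pads are 22 mm wide; open, the fingers measure 114 mm over their backs; the gripper's body (76 mm by 85 mm) begins 54 mm behind the grasp point. The pads swing forward as they close: fully open they stand 13 mm farther back than shut.
Start: joints at [1.192, 0.241, 0.005, 1.335, 0, 1.571], TCP at [0.185, 0.465, 0.248] pointing down, gripper open.
Joint ranges: [-2.72, 2.72], [-1.05, 1.87], [-1.09, 1.28], [-1.99, 2.15], [-1.42, 1.44], [-3.14, 3.14]. Speed limits (rad/s): [2.79, 2.79, 3.14, 3.14, 3.14, 3.14].

## Interface

Orientations are given as a unit quaternion [x, y, z, w].
In Python, from workcell import bot, camera, get_calibration gives the robot as it stands.
- The arm moves only by the tool apply_moves, never from a script. Its argument "steps" is a list of rows, each a list of 3 entries, a list of its own where there are three numbers: the shift along the tool's x, y, z as a fraction of full scale, then the turn, a rotation vector about the tool's x, y, z as a fraction of full scale, then the opening, from 0 (shut) to 1 (fully open). A call has exactly 8 rows; each row shifts and turns the commanded pose from where the row before left it, along the tool's axes as they then stand; what a row does not reach is not made up. Full scale, the value 1, is 20 cm for a shift and pi rad for a turn. A row lasts 1/12 s, in which the tool goes at most 41.7 mm and 7.16 degrees, less where a joint would pass 70% of its speed; a pose out of reach is approached as far as the arm can. A call with a number of a shift or a turn outside -1 to 1 is refused whole. A call with a gripper value outside its range is refused whole. The fingers move at their own pace and stop on an object; the grip force is fixed at half the most. Time passes only in rows, so rows that do not move let the fingers close, or fill a call up. It gives the time, the measured TCP pose, the force, the opening and the grip force at its end, in the units of the state.
- bot.get_obs(): the state, without advancing time (a new reading comes with each control period).
- camera(name): name is "side" or "top"; returns (picture, depth): 480x640x3 uint8, red, green, blue; 480x640 float32, m along the optical axis (not along the pixel's ray), 0 where there is no reading.
- get_calibration(name): a dict with "fov_y" (degrees; the focal length in pixels is half the picture's height over the tangent of half this angle, whatever the lens; pixels are square), "cx", "cy" (the principal point, pixels), "dist_coeffs" ([k1, k2, p1, p2, k3] as OpenCV has them; the pictures are not rectified), "rvec" (rotation vector, rad) and "tvec" (3), from world to camera coordinates, as OpenCV has them. Camera axes: x right, y down, z forward; pixel columns grow to the right and rows downward; lengths in m; the calibration is good to about 2 mm. A picture is of the moment at which its call begins. get_calibration takes no time and is no camera call.
- bot.job_done(): hands the job in; it is judged then, once.
The state is a dict: "clock": time; "joint_pos": joint angles; "joint_vel": joint speeds; "tau": joint torques, N m; "eef_pos": TCP position; "tool_rot": TCP orientation; "ft_force": force on the tool from outside, world axes, zero at the start; "ft_torque": the same for the moment, N m; "grip_width": finger opening in m; "grasp_force": force on a finger pad.
Only numpy, scipy, OpenCV 4.12 (cv2) and the standard library are available. Lean on these libraries where they do the work, as an engineer would, in place of code of your own. Each camera call takes 0.05 s, during which the arm holds its last target. There are 200 camera calls.

## Task

The boxed shaving mirror has been put into its leaning stand back to front, with its glass hidden against the back plate. Draw it right out of the stand, turn it round and slide it back in, hanging slot still at the top, until it sits fully home with the glass looking out of the stand's open window. Keep the fingers off the glass, lower the mirror in rather than letting it drop, and leave the caddy, the toothbrush cup and the soap holder undisturbed.

Things in the scene. Friction and masses are not known exactly. Their poses are not given: they have to be found in the camera images.
- stand_seat (a point): Middle of the pocket floor of the grey sheet-steel stand, screwed to the planks, 34 mm above them. The pocket leans 0.52 rad (30 deg) from vertical, its top towards the robot. z runs up along the pocket and out of its mouth; x is square to the back plate, towards the open front window (away from the robot, and up); y is across. Inside, the pocket is 114 mm in y and 24 mm in x, centred here; sheet 3 mm.
- stand_mouth (a point): Centre of the pocket's mouth, 110 mm from stand_seat along z, same axes; nothing of the stand is higher. The pocket is straight for 100 mm and its last 10 mm flare outward by 4 mm. The window in the front is 86 mm wide, open from 14 mm above the pocket floor up to the mouth.
- mirror_mid (a point): Centre of the boxed mirror: flat white plastic, 110 mm wide (y), 160 mm tall (z, from foot to the end with the dark hanging slot), 20 mm thick (x), 0.2 kg. The glass is in its -x face, the +x face is a plain grooved cover. Grip the top 50 mm, free above the stand, across the thickness. At the start its axes match stand_seat's (glass to the back plate); when done, x and y are opposite and z the same.
- mirror_foot (a point): Centre of the mirror's lower end face, 80 mm below mirror_mid along the mirror's z; same axes. It lies on the pocket's floor, at stand_seat to 2 mm or so, when the mirror is fully home.
- glass: Silvery square mirror glass, 84 x 84 mm, origin at its centre: 8 mm from mirror_mid along the mirror's -x, 60 mm above the foot; it covers 18 to 102 mm above the foot and lies 1 mm below the frame's surface. Same axes as the mirror.
- mirror: The same boxed mirror, with its origin at the centre of the foot.
- caddy: Bystander: grey plastic shower caddy 200 x 130 mm (its x, y), 110 mm high, with two bottles in it and a swing handle that reaches up to 210 mm; origin at the centre of its underside, 0.8 kg.
- cup: Bystander: blue ceramic toothbrush cup, 74 mm across, 100 mm high, a toothbrush in it reaching 185 mm; origin at the centre of its underside.
- soap: Bystander: round dark silicone soap holder, 112 mm across, 20 mm high, a bar of soap on it reaching 47 mm; origin at the centre of its underside.
There are look-alikes about, which are no part of the job. Several things look just like the part that bears stand_seat: the one meant starts farthest from the robot's base. Of the things shaped like the mirror, the white one is meant.

How it is judged:
On the way, in this order (a step that is already met when the one before it is completed fails the run):
1. the mirror is drawn right out of the stand (foot above the mouth of the pocket) (z of mirror_foot in the frame of stand_seat above 0.103 m), for 0.1 s.
2. the mirror, turned round, has its foot back in the pocket (z of mirror_foot in the frame of stand_seat below 0.085 m and x of glass in the frame of stand_seat between 0.003 and 0.02 m and distance between mirror_foot and stand_seat below 0.09 m), for 0.1 s.
At the end, for the whole second after the job is handed in: The mirror stands in the pocket of the stand, slot end up, its glass on the window side of the pocket, its foot within 4 mm of the pocket's floor (8 mm in all directions) and its length along the pocket to 0.08 rad, released and at rest (z of mirror_foot in the frame of stand_seat below 0.004 m and distance between mirror_foot and stand_seat below 0.008 m and x of glass in the frame of stand_seat between 0.003 and 0.014 m and angle between the z axis of mirror_mid and the z axis of stand_seat, either way round below 0.08 rad and linear speed of mirror below 0.01 m/s); the robot touches nothing.
It fails at once if the fingers touch the mirror glass (contact force between the fingers and glass above 0.3 N).
It fails at once if the mirror drops into the pocket (faster than 0.5 m/s with its foot inside) (z of mirror_foot in the frame of stand_seat below 0.095 m and distance between mirror_foot and stand_seat below 0.1 m and linear speed of mirror above 0.5 m/s).
It fails at once if the caddy, cup or soap holder is shifted more than 25 mm or tipped (distance of any of caddy, cup, soap from where it was at the start of the episode above 0.025 m or angle between any of cup, caddy's own z axis and vertical above 0.35 rad).
It also fails if it takes over 56 s, if anything falls off the work surface, if the arm or the gripper's body presses on something with over 40 N, if the wrist force passes 120 N, or if a joint passes its speed limit or range.

## Working session

There is one attempt and no reset: what is moved stays moved. The work goes in short steps, Python scripts to look and compute and a tool call to move; the robot and the scene stay as the last step left them, time stands still between calls to the robot, and variables do not carry over. Pictures are saved under pics/ and viewed, at most 10 in all, crops included, and the job is handed in when it is done.

Besides the shell and the picture viewer there is one more tool, called after "Request:" as a command line: name --argument value ..., lists and objects as JSON in quotes. apply_moves: Moves the arm, as the interface text tells. Its arguments: {"type":"object","properties":{"steps":{"type":"array"}},"required":["steps"]}

```bash
mkdir -p pics; ls; cat > h.py <<'E'
import numpy as np, cv2
from workcell import bot, camera, get_calibration
from scipy.spatial.transform import Rotation as R
def cal(n):
    c=get_calibration(n); f=240/np.tan(np.radians(c["fov_y"])/2)
    K=np.array([[f,0,c["cx"]],[0,f,c["cy"]],[0,0,1]])
    return K,np.array(c["dist_coeffs"],float),cv2.Rodrigues(np.array(c["rvec"],float))[0],np.array(c["tvec"],float)
def pts(n,uv,d):
    K,D,Rm,t=cal(n); uv=np.array(uv,float).reshape(-1,1,2)
    q=cv2.undistortPoints(uv,K,D).reshape(-1,2); d=np.array(d).reshape(-1,1)
    return (np.c_[q,np.ones(len(q))]*d-t)@Rm
def shot(n,tag):
    p,d=camera(n); cv2.imwrite(f"pics/{tag}.png",p[:,:,::-1]); np.savez(f"pics/{tag}.npz",p=p,d=d); return p,d
def cloud(n,d):
    v,u=np.mgrid[0:480,0:640]; return pts(n,np.c_[u.ravel(),v.ravel()],d.ravel()).reshape(480,640,3)
E
python3 - <<'E'
from h import *
for n in("side","top"):
    shot(n,n+"0"); print(get_calibration(n)); K,D,Rm,t=cal(n); print(-Rm.T@t)
o=bot.get_obs(); print(o)
E
```

```text
pics
{'fov_y': 57.48350285380513, 'cx': 320.9960681077974, 'cy': 238.07799458583443, 'dist_coeffs': array([0.01773315, 0.        , 0.        , 0.        , 0.        ]), 'rvec': array([ 2.38997086, -0.45853179,  0.14810132]), 'tvec': array([-0.5712598 ,  0.23278419,  0.89680067])}
[ 0.39519025 -0.5957311   0.82079644]
{'fov_y': 52.645647142598534, 'cx': 331.2643538235828, 'cy': 245.2295370539963, 'dist_coeffs': array([-0.01591433,  0.        ,  0.        ,  0.        ,  0.        ]), 'rvec': array([ 2.08807999, -2.1484006 ,  0.20730856]), 'tvec': array([0.00327294, 0.63072563, 1.18001372])}
[ 0.38928176 -0.01180848  1.2800696 ]
{'clock': 0.1, 'joint_pos': array([1.19200735e+00, 2.41355218e-01, 3.84874734e-03, 1.33522040e+00,
       1.56118960e-05, 1.57082460e+00]), 'joint_vel': array([ 2.49928463e-04, -1.47201625e-03,  4.18069062e-03, -1.19892776e-03,
       -2.08158078e-05, -8.57262272e-04]), 'tau': array([-2.61394780e-04, -3.73136687e+01,  2.53010702e+01,  1.08293595e-02,
       -2.65706927e-05, -4.90878485e-07]), 'eef_pos': array([0.18469158, 0.4640506 , 0.24748929]), 'tool_rot': array([ 1.88278047e-01,  9.82115291e-01, -9.46544535e-04, -1.89379191e-04]), 'ft_force': array([0.30259884, 0.56618511, 1.15077477]), 'ft_torque': array([ 0.0218441 , -0.03783795,  0.00592062]), 'grasp_force': 0.0, 'grip_width': 0.08546389421769537}
```

View pics/side0.png

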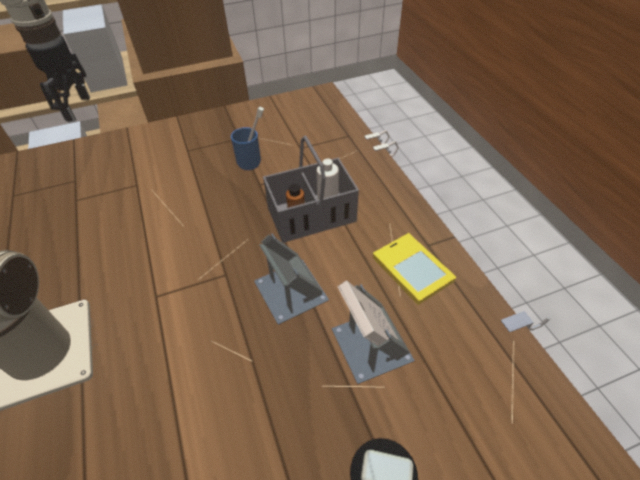

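View pics/top0.png

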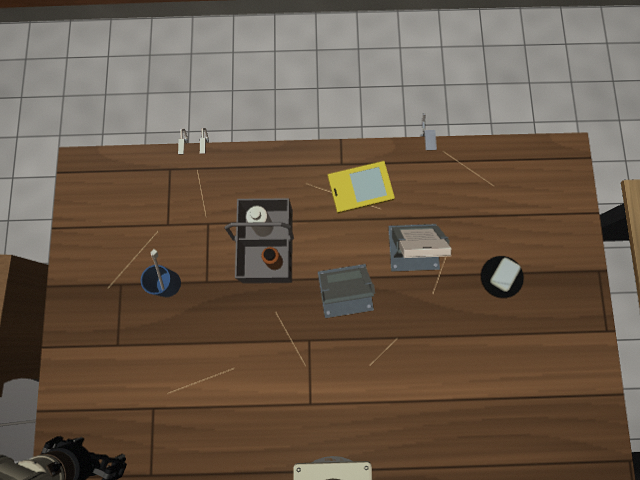

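The side view shows the white mirror in its stand near (370,325), with an empty stand at (290,278). In the top view the mirror is near (422,242), the decoy stand at (346,290), the soap at (502,277) and the caddy at (263,240).

```bash
python3 - <<'E'
from h import *
out=[]
for n,(u0,u1,v0,v1) in {"side":(325,425,270,390),"top":(380,460,215,280)}.items():
    z=np.load(f"pics/{n}0.npz"); p,d=z["p"],z["d"]; out.append(cv2.resize(p[v0:v1,u0:u1,::-1],None,fx=4,fy=4,interpolation=cv2.INTER_CUBIC))
    C=cloud(n,d)
    hsv=cv2.cvtColor(p,cv2.COLOR_RGB2HSV)
    m=np.zeros((480,640),bool); m[v0:v1,u0:u1]=1
    # whitish (mirror) : bright, low sat
    w=m&(hsv[...,2]>120)&(hsv[...,1]<60)&(d>0)
    X=C[w]; print(n,w.sum(),X.min(0),X.max(0),X.mean(0))
    # normals via RANSAC
    rng=np.random.default_rng(0)
    rem=X
    for k in range(2):
        best=None
        for i in range(800):
            a=rem[rng.choice(len(rem),3,False)]; nn=np.cross(a[1]-a[0],a[2]-a[0])
            if np.linalg.norm(nn)<1e-6: continue
            nn/=np.linalg.norm(nn); q=abs((rem-a[0])@nn)<.003
            if best is None or q.sum()>best.sum(): best=q
        Y=rem[best]; c=Y.mean(0); nn=np.linalg.svd(Y-c)[2][2]; nn*=np.sign(nn[2])
        print(" plane",best.sum(),"n",nn.round(3),"c",c.round(4),"min",Y.min(0).round(3),"max",Y.max(0).round(3)); rem=rem[~best]
        if len(rem)<30: break
    # base plate of the stand: bluish grey low
    b=m&(hsv[...,0]>90)&(hsv[...,0]<130)&(hsv[...,1]>40)&(C[...,2]<.02)&(d>0)
    B=C[b]; r=cv2.minAreaRect(B[:,:2].astype(np.float32)*1000); print(" base",b.sum(),r,B[:,2].mean())
h=max(o.shape[0] for o in out)
out=[cv2.copyMakeBorder(o,0,h-o.shape[0],0,0,cv2.BORDER_CONSTANT) for o in out]
cv2.imwrite("pics/crop0.png",np.hstack(out))
for n,uv in {"top":[(502,277),(263,240),(160,282),(346,290),(360,187)]}.items():
    d=np.load(f"pics/{n}0.npz")["d"]; print(pts(n,uv,[d[v,u] for u,v in uv]).round(3))
E
```

```text
side 3504 [ 0.56934805 -0.29832157 -0.00359931] [ 0.81809129 -0.06945177  0.17828519] [ 0.62735663 -0.22901614  0.06353039]
 plane 1601 n [-0.065 -0.02   0.998] c [ 0.6403 -0.2202  0.0059] min [ 0.569 -0.298 -0.001] max [ 0.815 -0.09   0.021]
 plane 995 n [0.862 0.011 0.507] c [ 0.6232 -0.2349  0.126 ] min [ 0.59  -0.293 -0.   ] max [ 0.697 -0.175  0.178]
 base 0 ((0.0, 0.0), (0.0, 0.0), 0.0) nan
top 1167 [ 0.57555089 -0.29219804  0.00187874] [ 0.67247345 -0.17914935  0.18302732] [ 0.61328903 -0.23627116  0.13228514]
 plane 852 n [0.865 0.006 0.501] c [ 0.6241 -0.2371  0.1224] min [ 0.587 -0.291  0.037] max [ 0.672 -0.182  0.183]
 plane 241 n [-0.607 -0.02   0.795] c [ 0.5828 -0.234   0.1708] min [ 0.576 -0.29   0.163] max [ 0.596 -0.182  0.178]
 base 65 ((632.0281982421875, -234.0729217529297), (120.55412292480469, 126.29508209228516), 0.2591266334056854) 0.004105528700213312
[[ 0.538 -0.45   0.045]
 [ 0.644  0.157  0.086]
 [ 0.549  0.424  0.053]
 [ 0.512 -0.048  0.085]
 [ 0.798 -0.097  0.019]]<stdin>:26: RuntimeWarning: Mean of empty slice.
  ret = ret.dtype.type(ret / rcount)
```

View pics/crop0.png

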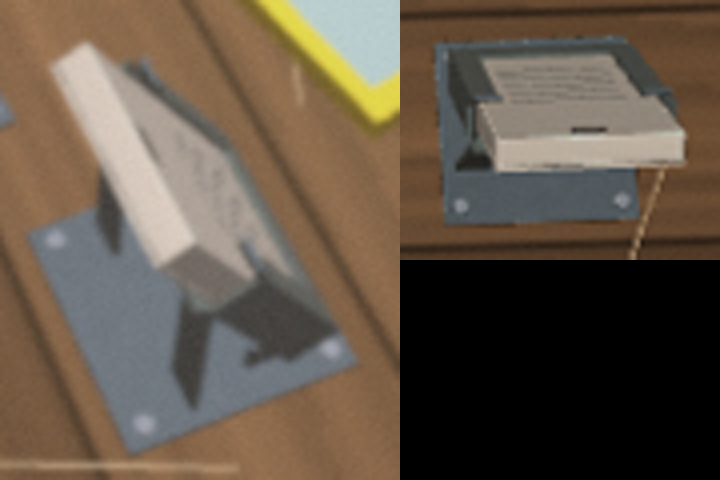

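The crop shows the cover with the dark slot facing up and out, and the end face towards the robot. Both views give a plane normal of about (0.865, 0.008, 0.50), and the end-face centre is at about (0.583, -0.235, 0.171). That puts the foot at about (0.663, -0.234, 0.032), which agrees with the text's 34 mm.

```bash
cat >> h.py <<'E'
yaw=0.009
M=(R.from_euler("z",yaw)*R.from_euler("y",-np.pi/6)).as_matrix()   # stand axes X,Y,Z in columns
T0=np.c_[M[:,1],M[:,0],-M[:,2]]                                   # tool at grasp: x=Y, y=X, z=-Z
TOP=np.array([.5825,-.235,.1715])
def go(pos,rot=T0):
    o=bot.get_obs(); Q=R.from_quat(o["tool_rot"])
    print("t",o["clock"],"turn/pi",((Q.inv()*R.from_matrix(rot)).as_rotvec()/np.pi).round(4),
      "shift now/0.2",(Q.inv().apply(pos-o["eef_pos"])/.2).round(3),"shift in target axes/0.2",(rot.T@(pos-o["eef_pos"])/.2).round(3),
      "j",o["joint_pos"].round(2),"F",o["ft_force"].round(1),"w",round(o["grip_width"],4))
E
python3 - <<'E'
from h import *
print(T0.round(3)); go(TOP+.1*M[:,2])
E
```

```text
[[-0.009  0.866  0.5  ]
 [ 1.     0.008  0.004]
 [ 0.     0.5   -0.866]]
t 0.1 turn/pi [-0.1471 -0.0981  0.3676] shift now/0.2 [-2.909 -2.606 -0.048] shift in target axes/0.2 [-3.513  1.505  0.808] j [1.19 0.24 0.   1.34 0.   1.57] F [0.3 0.6 1.2] w 0.0855
```

Request:
apply_moves --steps '[[[0,0,-0.2],[0,0,0],1],[[0,0,-0.2],[0,0,0],1],[[-0.15,-0.05,0],[0,0,0.0334],1],[[-0.15,-0.1,0],[-0.0268,-0.0178,0.0],1],[[-0.15,-0.1,0],[-0.0134,-0.0089,0.0334],1],[[-0.15,-0.1,0],[-0.0134,-0.0089,0.0334],1],[[-0.15,-0.1,0],[-0.0134,-0.0089,0.0334],1],[[-0.15,-0.1,0],[-0.0134,-0.0089,0.0334],1]]'

```text
clock: 0.77
eef_pos: [0.2751, 0.276, 0.3242]
tool_rot: [0.436, 0.887, 0.109, 0.104]
ft_force: [0.9, 0.4, 1.2]
grip_width: 0.0852
grasp_force: 0.0
```

```bash
python3 - <<'E'
from h import *
go(TOP+.1*M[:,2]); print(bot.get_obs()["eef_pos"])
E
```

```text
t 0.7667 turn/pi [-0.063 -0.055  0.197] shift now/0.2 [-2.776 -0.654  0.41 ] shift in target axes/0.2 [-2.569  0.929  0.918] j [ 0.9  -0.21 -0.3   1.22 -0.16  1.79] F [0.9 0.4 1.2] w 0.0852
[0.27512568 0.27599276 0.32424557]
```

Request:
apply_moves --steps '[[[-0.18,0,0],[-0.0105,-0.0092,0.0328],1],[[-0.18,0,0],[-0.0105,-0.0092,0.0328],1],[[-0.18,0,0],[-0.0105,-0.0092,0.0328],1],[[-0.18,0,0],[-0.0105,-0.0092,0.0328],1],[[-0.18,0,0],[-0.0105,-0.0092,0.0328],1],[[-0.18,0,0],[-0.0105,-0.0092,0.0328],1],[[-0.18,0,0],[0,0,0],1],[[-0.18,0,0],[0,0,0],1]]'

```text
clock: 1.43
eef_pos: [0.354, 0.0094, 0.3385]
tool_rot: [0.677, 0.689, 0.184, 0.182]
ft_force: [0.4, -0.2, -0.7]
grip_width: 0.0852
grasp_force: 0.0
```

```bash
python3 - <<'E'
from h import *
go(TOP+.1*M[:,2]); print(bot.get_obs()["eef_pos"])
E
```

```text
t 1.4333 turn/pi [-0.0002 -0.0008  0.0027] shift now/0.2 [-1.239  0.553  0.786] shift in target axes/0.2 [-1.232  0.563  0.789] j [ 0.04 -0.49 -0.51  1.02 -0.01  1.58] F [ 0.4 -0.2 -0.7] w 0.0852
[0.3539604  0.00940834 0.33849074]
```

Request:
apply_moves --steps '[[[-0.154,0.07,0.098],[0,0,0.0027],1],[[-0.154,0.07,0.098],[0,0,0],1],[[-0.154,0.07,0.098],[0,0,0],1],[[-0.154,0.07,0.098],[0,0,0],1],[[-0.154,0.07,0.098],[0,0,0],1],[[-0.154,0.07,0.098],[0,0,0],1],[[-0.154,0.07,0.098],[0,0,0],1],[[-0.154,0.07,0.098],[0,0,0],1]]'

```text
clock: 2.1
eef_pos: [0.5326, -0.2364, 0.2568]
tool_rot: [0.681, 0.685, 0.184, 0.18]
ft_force: [0.3, 0.1, 1.3]
grip_width: 0.0854
grasp_force: 0.0
```

Request:
apply_moves --steps '[[[0,0,0],[0,0,0],1],[[0,0,0],[0,0,0],1],[[0,0,0],[0,0,0],1],[[0,0,0],[0,0,0],1],[[0,0,0],[0,0,0],1],[[0,0,0],[0,0,0],1],[[0,0,0],[0,0,0],1],[[0,0,0],[0,0,0],1]]'

```text
clock: 2.77
eef_pos: [0.5324, -0.2341, 0.2592]
tool_rot: [0.68, 0.686, 0.184, 0.182]
ft_force: [1.1, -0.1, 0.2]
grip_width: 0.0851
grasp_force: 0.0
```

```bash
python3 - <<'E'
from h import *
go(TOP+.1*M[:,2]); print(bot.get_obs()["eef_pos"])
a,_=shot("side","side1"); b,_=shot("top","top1")
cv2.imwrite("pics/both1.png",np.hstack([cv2.resize(a[200:400,250:450,::-1],(400,400)),cv2.resize(b[150:320,330:500,::-1],(400,400))]))
go(TOP-.022*M[:,2])
E
```

```text
t 2.7667 turn/pi [-0.0001 -0.0003 -0.0004] shift now/0.2 [-0.007 -0.002  0.005] shift in target axes/0.2 [-0.007 -0.002  0.005] j [-0.54  0.09 -0.28  0.75  0.27  1.08] F [ 1.1 -0.1  0.2] w 0.0851
[ 0.53236782 -0.23409551  0.25924905]
t 2.8667 turn/pi [-0.0003 -0.0003 -0.0006] shift now/0.2 [-0.006 -0.001  0.613] shift in target axes/0.2 [-0.006 -0.001  0.613] j [-0.54  0.09 -0.28  0.75  0.27  1.08] F [-0.5 -0.8 -0.5] w 0.0857
```

View pics/both1.png

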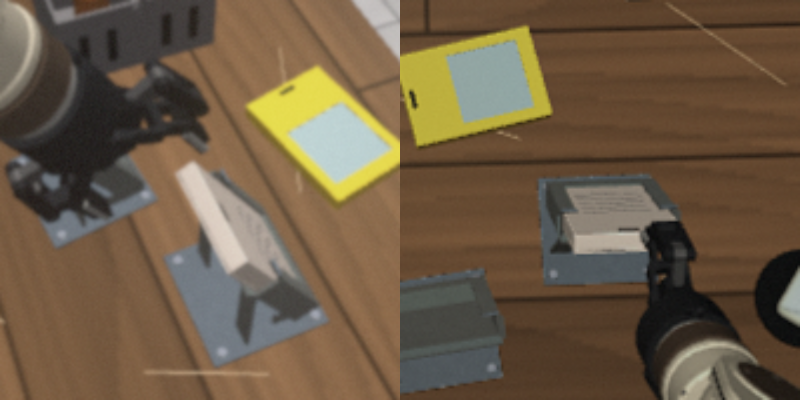

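The side crop shows the open jaws above the mirror's end. The mirror still sits in the stand, which is clear around it. Next I descend 0.61 along z.

Request:
apply_moves --steps '[[[-0.006,0,0.15],[0,0,0],1],[[0,0,0.15],[0,0,0],1],[[0,0,0.14],[0,0,0],1],[[0,0,0.1],[0,0,0],1],[[0,0,0.07],[0,0,0],1],[[0,0,0],[0,0,0],1],[[0,0,0],[0,0,0],1],[[0,0,0],[0,0,0],1]]'

```text
clock: 3.53
eef_pos: [0.5935, -0.2353, 0.1534]
tool_rot: [0.681, 0.685, 0.184, 0.181]
ft_force: [-0.0, -0.6, -0.1]
grip_width: 0.0856
grasp_force: 0.0
```

```bash
python3 - <<'E'
from h import *
go(TOP-.022*M[:,2])
E
```

```text
t 3.5333 turn/pi [-0.0002 -0.0003 -0.0007] shift now/0.2 [ 0.002 -0.002  0.004] shift in target axes/0.2 [ 0.002 -0.002  0.004] j [-0.48  0.29 -0.33  0.48  0.24  1.14] F [-0.  -0.6 -0.1] w 0.0856
```

Close.

Request:
apply_moves --steps '[[[0,0,0],[0,0,0],0],[[0,0,0],[0,0,0],0],[[0,0,0],[0,0,0],0],[[0,0,0],[0,0,0],0],[[0,0,0],[0,0,0],0],[[0,0,0],[0,0,0],0],[[0,0,0],[0,0,0],0],[[0,0,0],[0,0,0],0]]'

```text
clock: 4.2
eef_pos: [0.5946, -0.2356, 0.1543]
tool_rot: [0.68, 0.685, 0.185, 0.183]
ft_force: [-0.2, 0.7, 5.0]
grip_width: 0.0196
grasp_force: 60.4
```

```bash
python3 - <<'E'
from h import *
go(TOP-.022*M[:,2]); print(bot.get_obs()["grasp_force"],bot.get_obs()["eef_pos"])
E
```

```text
t 4.2 turn/pi [ 0.0006 -0.0001 -0.0005] shift now/0.2 [ 0.003 -0.009  0.005] shift in target axes/0.2 [ 0.003 -0.009  0.005] j [-0.48  0.29 -0.33  0.48  0.24  1.14] F [-0.2  0.7  5. ] w 0.0196
60.35764932632446 [ 0.59456631 -0.23557465  0.15425638]
```

Request:
apply_moves --steps '[[[0,0,-0.05],[0,0,0],0],[[0,0,-0.08],[0,0,0],0],[[0,0,-0.1],[0,0,0],0],[[0,0,-0.12],[0,0,0],0],[[0,0,-0.12],[0,0,0],0],[[0,0,-0.12],[0,0,0],0],[[0,0,-0.1],[0,0,0],0],[[0,0,-0.06],[0,0,0],0]]'

```text
clock: 4.87
eef_pos: [0.5167, -0.2358, 0.283]
tool_rot: [0.681, 0.685, 0.183, 0.18]
ft_force: [0.4, -0.1, -1.6]
grip_width: 0.0192
grasp_force: 71.5
```

Request:
apply_moves --steps '[[[0,0,0],[0,0,0],0],[[0,0,0],[0,0,0],0],[[0,0,0],[0,0,0],0],[[0,0,0],[0,0,0],0],[[0,0,0],[0,0,0],0],[[0,0,0],[0,0,0],0],[[0,0,0],[0,0,0],0],[[0,0,0],[0,0,0],0]]'

```text
clock: 5.53
eef_pos: [0.5185, -0.2358, 0.282]
tool_rot: [0.681, 0.686, 0.184, 0.181]
ft_force: [0.3, 0.1, -1.4]
grip_width: 0.0191
grasp_force: 71.3
```

```bash
python3 - <<'E'
from h import *
go(TOP+.128*M[:,2]); o=bot.get_obs(); print(o["grasp_force"],o["eef_pos"])
a,_=shot("side","side2"); b,_=shot("top","top2")
cv2.imwrite("pics/both2.png",np.hstack([cv2.resize(a[200:400,250:450,::-1],(400,400)),cv2.resize(b[150:320,330:500,::-1],(400,400))]))
E
```

```text
t 5.5333 turn/pi [-0.0008 -0.0006 -0.0008] shift now/0.2 [ 0.001  0.001 -0.001] shift in target axes/0.2 [ 0.001  0.001 -0.001] j [-0.56  0.05 -0.26  0.81  0.27  1.06] F [ 0.3  0.1 -1.4] w 0.0191
71.32187604904175 [ 0.51849333 -0.2358395   0.28204781]
```

View pics/both2.png

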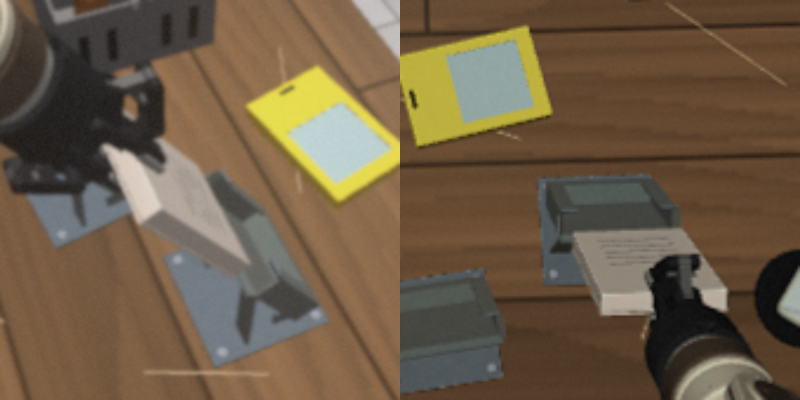

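The mirror is clear of the stand with its cover still outward, and it looks square in the jaws. Now the half turn.

Request:
apply_moves --steps '[[[0,0,0],[0,0,-0.039],0],[[0,0,0],[0,0,-0.039],0],[[0,0,0],[0,0,-0.039],0],[[0,0,0],[0,0,-0.039],0],[[0,0,0],[0,0,-0.039],0],[[0,0,0],[0,0,-0.039],0],[[0,0,0],[0,0,-0.039],0],[[0,0,0],[0,0,-0.039],0]]'

```text
clock: 6.3
eef_pos: [0.5185, -0.236, 0.2826]
tool_rot: [0.275, 0.926, 0.076, 0.246]
ft_force: [0.3, -0.5, -1.0]
grip_width: 0.0192
grasp_force: 71.4
```

Request:
apply_moves --steps '[[[0,0,0],[0,0,-0.039],0],[[0,0,0],[0,0,-0.039],0],[[0,0,0],[0,0,-0.039],0],[[0,0,0],[0,0,-0.039],0],[[0,0,0],[0,0,-0.039],0],[[0,0,0],[0,0,-0.039],0],[[0,0,0],[0,0,-0.039],0],[[0,0,0],[0,0,-0.039],0]]'

```text
clock: 6.97
eef_pos: [0.5185, -0.236, 0.2826]
tool_rot: [-0.193, 0.947, -0.049, 0.253]
ft_force: [-0.2, -1.3, -2.2]
grip_width: 0.0192
grasp_force: 71.4
```

Request:
apply_moves --steps '[[[0,0,0],[0,0,-0.039],0],[[0,0,0],[0,0,-0.039],0],[[0,0,0],[0,0,-0.039],0],[[0,0,0],[0,0,-0.039],0],[[0,0,0],[0,0,-0.039],0],[[0,0,0],[0,0,-0.039],0],[[0,0,0],[0,0,-0.039],0],[[0,0,0],[0,0,-0.039],0]]'

```text
clock: 7.63
eef_pos: [0.5185, -0.236, 0.2826]
tool_rot: [-0.616, 0.744, -0.162, 0.201]
ft_force: [-0.9, -0.3, -1.1]
grip_width: 0.0194
grasp_force: 71.4
```

Request:
apply_moves --steps '[[[0,0,0],[0,0,-0.034],0],[[0,0,0],[0,0,-0.03],0],[[0,0,0],[0,0,0],0],[[0,0,0],[0,0,0],0],[[0,0,0],[0,0,0],0],[[0,0,0],[0,0,0],0],[[0,0,0],[0,0,0],0],[[0,0,0],[0,0,0],0]]'

```text
clock: 8.3
eef_pos: [0.5185, -0.236, 0.2825]
tool_rot: [0.685, -0.681, 0.181, -0.184]
ft_force: [-0.8, 0.7, -2.0]
grip_width: 0.019
grasp_force: 71.4
```

```bash
cat >> h.py <<'E'
T1=np.c_[-T0[:,0],-T0[:,1],T0[:,2]]
def edges(tag):
    "white mirror seen from the top camera, in stand axes relative to TOP"
    z=np.load(f"pics/{tag}.npz"); p,d=z["p"],z["d"]; C=(cloud("top",d)-TOP)@M
    hsv=cv2.cvtColor(p,cv2.COLOR_RGB2HSV); w=(hsv[...,2]>120)&(hsv[...,1]<60)&(d>0)
    w[:215]=0; w[290:]=0; w[:,:390]=0; w[:,470:]=0
    return C,w,p
E
python3 - <<'E'
from h import *
go(TOP+.128*M[:,2],T1); o=bot.get_obs(); print(o["grasp_force"],o["eef_pos"])
a,_=shot("side","side3"); b,_=shot("top","top3")
cv2.imwrite("pics/both3.png",np.hstack([cv2.resize(a[200:400,250:450,::-1],(400,400)),cv2.resize(b[150:320,330:500,::-1],(400,400))]))
for t in("top0","top2","top3"):
    C,w,p=edges(t); X=C[w]; X=X[(abs(X[:,1])<.08)]
    # per strip across z: the y ends
    for z0 in np.arange(-.16,.15,.02):
        s=X[(X[:,2]>z0)&(X[:,2]<z0+.02)]
        if len(s)>25: print(t,z0.round(2),len(s),"y",np.percentile(s[:,1],[2,98]).round(4),"mid",np.percentile(s[:,1],[2,98]).mean().round(4),"x med",np.median(s[:,0]).round(4))
E
```

```text
t 8.3 turn/pi [ 0.0005  0.0004 -0.0009] shift now/0.2 [-0.002  0.     0.001] shift in target axes/0.2 [-0.002  0.     0.001] j [-0.56  0.05 -0.26  0.81  0.27 -2.08] F [-0.8  0.7 -2. ] w 0.019
71.40531778335571 [ 0.51847109 -0.2359737   0.28254289]
top0 -0.16 86 y [-0.054   0.0537] mid -0.0002 x med 0.011
top0 -0.14 79 y [-0.0492  0.0505] mid 0.0006 x med 0.0112
top0 -0.12 77 y [-0.0443  0.0357] mid -0.0043 x med 0.0115
top0 -0.1 78 y [-0.0434  0.0356] mid -0.0039 x med 0.0116
top0 -0.08 103 y [-0.0507  0.048 ] mid -0.0014 x med 0.0116
top0 -0.06 120 y [-0.0528  0.0523] mid -0.0003 x med 0.0117
top0 -0.04 131 y [-0.0527  0.0523] mid -0.0002 x med 0.0118
top0 -0.02 348 y [-0.054   0.0524] mid -0.0008 x med 0.0068
top0 -0.0 142 y [-0.0502  0.0527] mid 0.0013 x med 0.0027
top2 -0.02 72 y [-0.0533  0.0504] mid -0.0014 x med 0.0107
top2 -0.0 143 y [-0.0542  0.0511] mid -0.0016 x med 0.0107
top2 0.02 141 y [-0.052  0.052] mid -0.0 x med 0.0104
top2 0.04 142 y [-0.0532  0.051 ] mid -0.0011 x med 0.0103
top2 0.06 104 y [-0.0539  0.0515] mid -0.0012 x med 0.0102
top2 0.08 102 y [-0.0542  0.0526] mid -0.0008 x med 0.0099
top2 0.1 111 y [-0.0538  0.0524] mid -0.0007 x med 0.0098
top2 0.12 128 y [-0.0542  0.0518] mid -0.0012 x med 0.0097
top2 0.14 316 y [-0.0552  0.0525] mid -0.0013 x med 0.0017
top3 -0.02 87 y [-0.0523  0.0521] mid -0.0001 x med 0.0073
top3 -0.0 75 y [-0.0536  0.0528] mid -0.0004 x med 0.0073
top3 0.02 35 y [-0.0541  0.0538] mid -0.0002 x med 0.0076
top3 0.04 29 y [-0.0534  0.0535] mid 0.0 x med 0.008
top3 0.08 64 y [-0.0545  0.0535] mid -0.0005 x med 0.0086
top3 0.1 108 y [-0.0541  0.0533] mid -0.0004 x med 0.009
top3 0.12 130 y [-0.0537  0.0539] mid 0.0001 x med 0.0092
top3 0.14 308 y [-0.054   0.0532] mid -0.0004 x med 0.0022
```

View pics/both3.png

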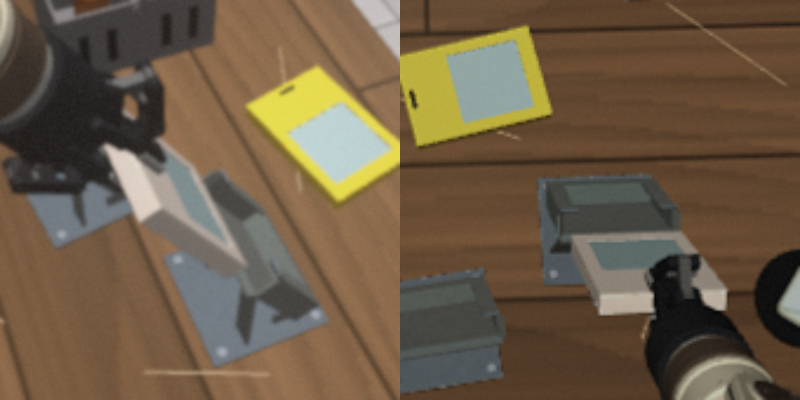

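The mirror is turned, glass up and out. Its face plane shows the foot about 4 mm low towards the back plate, with about 0.01 rad of tilt. I'll correct both, then enter slowly.

Request:
apply_moves --steps '[[[0,-0.017,0],[0.0033,0,0],0],[[0,0,0.05],[0,0,0],0],[[0,0,0.05],[0,0,0],0],[[0,0,0.05],[0,0,0],0],[[0,0,0.02],[0,0,0],0],[[0,0,0],[0,0,0],0],[[0,0,0],[0,0,0],0],[[0,0,0],[0,0,0],0]]'

```text
clock: 9.07
eef_pos: [0.5388, -0.2358, 0.255]
tool_rot: [0.685, -0.68, 0.184, -0.187]
ft_force: [0.0, 0.5, -1.4]
grip_width: 0.0189
grasp_force: 71.4
```

Request:
apply_moves --steps '[[[0,0,0.02],[0,0,0],0],[[0,0,0.02],[0,0,0],0],[[0,0,0.02],[0,0,0],0],[[0,0,0.02],[0,0,0],0],[[0,0,0.02],[0,0,0],0],[[0,0,0.02],[0,0,0],0],[[0,0,0],[0,0,0],0],[[0,0,0],[0,0,0],0]]'

```text
clock: 9.73
eef_pos: [0.5508, -0.2354, 0.2337]
tool_rot: [0.685, -0.68, 0.184, -0.187]
ft_force: [0.9, 0.4, -1.4]
grip_width: 0.0189
grasp_force: 71.5
```

```bash
python3 - <<'E'
from h import *
go(TOP-.022*M[:,2],T1); o=bot.get_obs(); print(o["ft_force"]@M,o["ft_torque"]@M)
shot("top","top4")
C,w,p=edges("top4"); X=C[w]; X=X[(abs(X[:,1])<.08)]
for z0 in np.arange(-.16,.15,.02):
        s=X[(X[:,2]>z0)&(X[:,2]<z0+.02)]
        if len(s)>25: print(z0.round(2),len(s),"y",np.percentile(s[:,1],[2,98]).round(4),"x med",np.median(s[:,0]).round(4))
E
```

```text
t 9.7333 turn/pi [-0.0025  0.0005 -0.0008] shift now/0.2 [0.    0.022 0.459] shift in target axes/0.2 [-0.001  0.018  0.459] j [-0.53  0.13 -0.3   0.67  0.26 -2.04] F [ 0.9  0.4 -1.4] w 0.0189
[ 0.03147718  0.39312182 -1.65320253] [-0.01976957  0.75225326  0.01068492]
-0.08 55 y [-0.0518  0.0497] x med 0.0119
-0.06 78 y [-0.0533  0.0533] x med 0.0122
-0.04 30 y [-0.0533  0.0543] x med 0.0125
0.02 57 y [-0.0531  0.0538] x med 0.0125
0.04 90 y [-0.0538  0.0529] x med 0.0127
0.06 109 y [-0.0544  0.0539] x med 0.0128
0.08 282 y [-0.0534  0.0534] x med 0.0056
```

Request:
apply_moves --steps '[[[0,0,0.03],[0,0,0],0],[[0,0,0.03],[0,0,0],0],[[0,0,0.03],[0,0,0],0],[[0,0,0.03],[0,0,0],0],[[0,0,0.03],[0,0,0],0],[[0,0,0.03],[0,0,0],0],[[0,0,0],[0,0,0],0],[[0,0,0],[0,0,0],0]]'

```text
clock: 10.45
eef_pos: [0.569, -0.2351, 0.2024]
tool_rot: [0.685, -0.68, 0.184, -0.187]
ft_force: [0.2, 0.1, -1.0]
grip_width: 0.0192
grasp_force: 71.3
```

Request:
apply_moves --steps '[[[0,0,0.03],[0,0,0],0],[[0,0,0.03],[0,0,0],0],[[0,0,0.03],[0,0,0],0],[[0,0,0.03],[0,0,0],0],[[0,0,0.03],[0,0,0],0],[[0,0,0.03],[0,0,0],0],[[0,0,0],[0,0,0],0],[[0,0,0],[0,0,0],0]]'

```text
clock: 11.12
eef_pos: [0.5873, -0.2349, 0.1714]
tool_rot: [0.685, -0.68, 0.184, -0.187]
ft_force: [0.7, 0.2, -1.0]
grip_width: 0.0189
grasp_force: 71.3
```

```bash
python3 - <<'E'
from h import *
go(TOP-.022*M[:,2],T1); o=bot.get_obs(); print(o["ft_force"]@M)
E
```

```text
t 11.1167 turn/pi [-0.0024  0.0006 -0.0008] shift now/0.2 [0.    0.021 0.098] shift in target axes/0.2 [0.    0.02  0.098] j [-0.49  0.25 -0.33  0.51  0.25 -2.01] F [ 0.7  0.2 -1. ] w 0.0189
[ 0.07545495  0.17418701 -1.23600016]
```

Request:
apply_moves --steps '[[[0,0,0.02],[0,0,0],0],[[0,0,0.02],[0,0,0],0],[[0,0,0.02],[0,0,0],0],[[0,0,0.015],[0,0,0],0],[[0,0,0.01],[0,0,0],0],[[0,0,0.003],[0,0,0],0],[[0,0,0],[0,0,0],0],[[0,0,0],[0,0,0],0]]'

```text
clock: 11.78
eef_pos: [0.5964, -0.2351, 0.1571]
tool_rot: [0.685, -0.68, 0.185, -0.187]
ft_force: [-0.2, 0.3, -1.7]
grip_width: 0.019
grasp_force: 71.5
```

Request:
apply_moves --steps '[[[0,0,0.005],[0,0,0],0],[[0,0,0],[0,0,0],0],[[0,0,0],[0,0,0],0],[[0,0,0],[0,0,0],0],[[0,0,0],[0,0,0],0],[[0,0,0],[0,0,0],0],[[0,0,0],[0,0,0],0],[[0,0,0],[0,0,0],0]]'

```text
clock: 12.45
eef_pos: [0.5966, -0.235, 0.1571]
tool_rot: [0.684, -0.68, 0.185, -0.188]
ft_force: [-6.2, 2.2, 4.3]
grip_width: 0.0194
grasp_force: 72.6
```

```bash
python3 - <<'E'
from h import *
go(TOP-.022*M[:,2],T1); o=bot.get_obs(); print(o["ft_force"]@M)
E
```

```text
t 12.45 turn/pi [-0.003   0.0004 -0.0008] shift now/0.2 [-0.001  0.025  0.012] shift in target axes/0.2 [-0.001  0.025  0.012] j [-0.48  0.29 -0.33  0.47  0.24 -2.  ] F [-6.2  2.2  4.3] w 0.0194
[-3.18223386  2.25588699  6.77508358]
```

Request:
apply_moves --steps '[[[0,0.005,0.005],[0,0,0],0],[[0,0,0],[0,0,0],0],[[0,0,0],[0,0,0],0],[[0,0,0],[0,0,0],0],[[0,0,0],[0,0,0],0],[[0,0,0],[0,0,0],0],[[0,0,0],[0,0,0],0],[[0,0,0],[0,0,0],0]]'

```text
clock: 13.12
eef_pos: [0.5965, -0.2349, 0.1569]
tool_rot: [0.684, -0.68, 0.185, -0.188]
ft_force: [-9.3, 3.5, 9.6]
grip_width: 0.0192
grasp_force: 73.7
```

```bash
python3 - <<'E'
from h import *
go(TOP-.022*M[:,2],T1); o=bot.get_obs(); print(o["ft_force"]@M)
shot("top","top5")
for t in("top0","top5"):
    C,w,p=edges(t); X=C[w]; X=X[(abs(X[:,1])<.08)]; e=X[abs(X[:,0])<.007]
    print(t,"end z",np.percentile(e[:,2],[5,50,95]).round(4))
    for z0 in np.arange(-.16,.15,.02):
        s=X[(X[:,2]>z0)&(X[:,2]<z0+.02)]
        if len(s)>25: print(z0.round(2),len(s),"y",np.percentile(s[:,1],[2,98]).round(4),"x med",np.median(s[:,0]).round(4))
E
```

```text
t 13.1167 turn/pi [-0.0034  0.0004 -0.0007] shift now/0.2 [-0.     0.024  0.012] shift in target axes/0.2 [-0.     0.024  0.012] j [-0.48  0.28 -0.33  0.47  0.24 -2.  ] F [-9.3  3.5  9.6] w 0.0192
[-3.23892714  3.57383789 12.93712184]
top0 end z [-0.005  -0.0008  0.0024]
-0.16 86 y [-0.054   0.0537] x med 0.011
-0.14 79 y [-0.0492  0.0505] x med 0.0112
-0.12 77 y [-0.0443  0.0357] x med 0.0115
-0.1 78 y [-0.0434  0.0356] x med 0.0116
-0.08 103 y [-0.0507  0.048 ] x med 0.0116
-0.06 120 y [-0.0528  0.0523] x med 0.0117
-0.04 131 y [-0.0527  0.0523] x med 0.0118
-0.02 348 y [-0.054   0.0524] x med 0.0068
-0.0 142 y [-0.0502  0.0527] x med 0.0027
top5 end z [-0.0044 -0.0007  0.1516]
-0.16 56 y [-0.0431  0.0554] x med 0.0131
-0.06 65 y [-0.0538  0.0534] x med 0.0139
-0.04 85 y [-0.0539  0.0533] x med 0.0139
-0.02 207 y [-0.0541  0.0534] x med 0.0107
-0.0 73 y [-0.0511  0.0532] x med 0.0059
```

The end face is back at its original height and the force rises like a floor contact, so it's home. I'll ease off, then release.

Request:
apply_moves --steps '[[[0,0.005,-0.006],[0,0,0],0],[[0,0,0],[0,0,0],0],[[0,0,0],[0,0,0],1],[[0,0,0],[0,0,0],1],[[0,0,0],[0,0,0],1],[[0,0,0],[0,0,0],1],[[0,0,0],[0,0,0],1],[[0,0,0],[0,0,0],1]]'

```text
clock: 13.83
eef_pos: [0.5951, -0.2351, 0.1552]
tool_rot: [0.685, -0.68, 0.184, -0.187]
ft_force: [-0.2, -1.1, 0.4]
grip_width: 0.0855
grasp_force: 0.0
```

Request:
apply_moves --steps '[[[0,0,0],[0,0,0],1],[[0,0,0],[0,0,0],1],[[0,0,0],[0,0,0],1],[[0,0,-0.05],[0,0,0],1],[[0,0,-0.1],[0,0,0],1],[[0,0,-0.15],[0,0,0],1],[[0,0,-0.2],[0,0,0],1],[[0,0,-0.2],[0,0,0],1]]'

```text
clock: 14.5
eef_pos: [0.5224, -0.2353, 0.2767]
tool_rot: [0.685, -0.68, 0.184, -0.187]
ft_force: [0.4, -0.4, 0.2]
grip_width: 0.0855
grasp_force: 0.0
```

Request:
apply_moves --steps '[[[0,0,-0.15],[0,0,0],1],[[0,0,-0.05],[0,0,0],1],[[0,0,0],[0,0,0],1],[[0,0,0],[0,0,0],1],[[0,0,0],[0,0,0],1],[[0,0,0],[0,0,0],1],[[0,0,0],[0,0,0],1],[[0,0,0],[0,0,0],1]]'

```text
clock: 15.17
eef_pos: [0.5036, -0.2357, 0.3086]
tool_rot: [0.685, -0.68, 0.183, -0.187]
ft_force: [-1.0, -0.4, -0.2]
grip_width: 0.0853
grasp_force: 0.0
```

```bash
python3 - <<'E'
from h import *
a,_=shot("side","side6"); b,_=shot("top","top6")
cv2.imwrite("pics/both6.png",np.hstack([cv2.resize(a[200:400,250:450,::-1],(400,400)),cv2.resize(b[150:320,330:500,::-1],(400,400))]))
o=bot.get_obs(); print(o["clock"],o["ft_force"],o["grip_width"])
for t in("top0","top6"):
    C,w,p=edges(t); X=C[w]; X=X[(abs(X[:,1])<.08)&(X[:,2]<.03)]; e=X[abs(X[:,0])<.006]
    print(t,"end z",np.percentile(e[:,2],[5,50,95]).round(4))
    for z0 in np.arange(-.16,.05,.02):
        s=X[(X[:,2]>z0)&(X[:,2]<z0+.02)]
        if len(s)>25: print(z0.round(2),len(s),"y",np.percentile(s[:,1],[2,98]).round(4),"x med",np.median(s[:,0]).round(4))
E
```

```text
15.2667 [-0.05428484 -0.99258833 -0.43385937] 0.0853517877942968
top0 end z [-0.0049 -0.0009  0.0025]
-0.16 86 y [-0.054   0.0537] x med 0.011
-0.14 79 y [-0.0492  0.0505] x med 0.0112
-0.12 77 y [-0.0443  0.0357] x med 0.0115
-0.1 78 y [-0.0434  0.0356] x med 0.0116
-0.08 103 y [-0.0507  0.048 ] x med 0.0116
-0.06 120 y [-0.0528  0.0523] x med 0.0117
-0.04 131 y [-0.0527  0.0523] x med 0.0118
-0.02 348 y [-0.054   0.0524] x med 0.0068
-0.0 142 y [-0.0502  0.0527] x med 0.0027
top6 end z [-0.0044 -0.0007  0.0024]
-0.16 78 y [-0.0563  0.0539] x med 0.0124
-0.08 29 y [-0.0545  0.0508] x med 0.011
-0.06 117 y [-0.053   0.0527] x med 0.0115
-0.04 132 y [-0.0533  0.0514] x med 0.0112
-0.02 326 y [-0.0527  0.0536] x med 0.0063
-0.0 137 y [-0.0522  0.0526] x med 0.0027
```

View pics/both6.png

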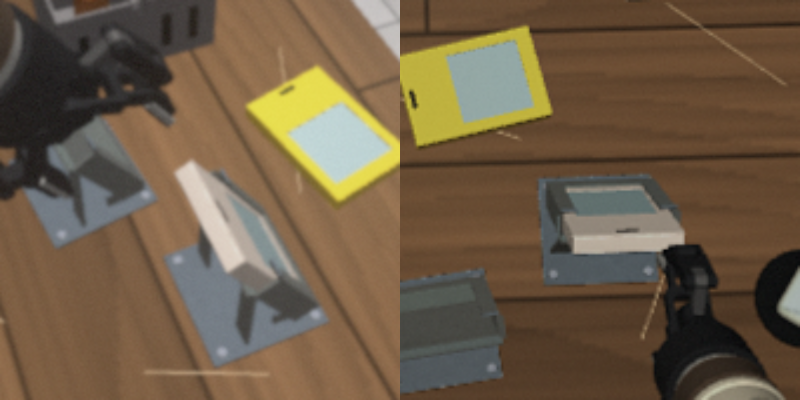

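The mirror is back in the stand with its glass in the window and the slot end up. The end face is at the original height to within 0.2 mm, and the arm is clear.

```bash
python3 -c "
from workcell import bot
print(bot.job_done())"
```

```text
the job is handed in; nothing more can be done
None
```

I drew the mirror out of the stand, turned it round and lowered it fully home with the glass facing out of the window; the job was handed in at about 15 s, but no verdict was returned.

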